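Seat the sample block in the corner of the reading stage and hold it

TASK

Pick up the low cast block with four empty bores (not the taller one that holds pens) and stand it flat on the metal reading stage, lengthwise along the longer stop. Press it gently and squarely into the corner of the two stops until both sprung plungers are pushed fully in and the block bears on both stops at once: a long side on the long stop and an end on the short stop. Finish while still gripping the block and keeping up the pressure on both stops, since the springs push it out again if you let go, and leave the other things where they stand.

Things in the scene. Friction and masses are not known exactly. Their poses are not given: they have to be found in the camera images.
- bored_block: the loose block to seat: pale grey cast block with four empty bores (about 16 mm wide, open upward) in a row along its top; 46 (x) x 98 (y, long) x 50 (z) mm, 0.25 to 0.6 kg, stands upright on the bench. Origin: centre of its underside. x across, y along its length. Its long sides are upright and 46 mm apart up to 31 mm height, above that a ridge narrows from 39 to 31 mm: grip below 31 mm. Either end may lead.
- stage: fixed stage: aluminium plate 160 (x) x 190 (y) x 12 (z) mm with two low steel stops on top, at right angles. Origin: centre of the plate's underside. The stops' working faces lie at x = +35 mm (long stop) and y = +55 mm (short stop) in its frame; the corner is open toward -x and -y. A grey box, 50 x 20 mm, 16 mm high, stands on the plate outside the short stop.
- seat (a point): point on the plate's top (12 mm above the bench) where the centre of the block's underside lies when it is fully home: x = +12, y = +6 mm in the stage's frame; same axes as the stage. When home the block's length lies along the stage's y axis, its long side on the long stop and its end on the short stop.
- stop_side: the long stop: steel bar 118 mm long (along stage y), 16 mm thick, only 10 mm high above the plate; its working face looks to the stage's -x. Rigid, part of the stage. Origin: centre of its underside on the plate; same axes as the stage.
- stop_end: the short stop: steel bar 64 mm long (along stage x), 16 mm thick, 18 mm high above the plate; its working face looks to the stage's -y. Rigid, part of the stage. Origin: centre of its underside on the plate; same axes as the stage.
- plunger_side (a joint): brass sprung pin, 6 mm across, standing 4 mm out of the long stop's face, 5 mm above the plate, opposite the middle of the seated block. 0 = fully out, 0.004 m = flush with the face; it reads about 0.0035 once the block bears on the stop. The spring pushes back with 1.6 N when out and 3.2 N when flush.
- plunger_end (a joint): the same brass sprung pin in the short stop's face, 9 mm above the plate, opposite the middle of the seated block's end. 0 = fully out, 0.004 m = flush; 1.6 N when out, 3.2 N when flush.
- pen_block: bystander: a similar cast block 45 x 85 mm with three pens standing in it, 141 mm tall; loose. Origin: centre of its underside. Leave it where it stands.
- beaker: bystander: small glass beaker, 57 x 62 x 65 mm, loose, behind the stage on the left. Origin: centre of its underside. Leave it where it stands.
- wide_neck_bottle: bystander: small open translucent bottle, 51 mm across, 88 mm tall, loose, behind the stage on the right. Origin: centre of its underside. Leave it where it stands.
Mind the look-alikes: they are no part of the job. Leave any brown look-alike of the bored_block alone.

How it is judged:
By the outcome, as a careful person would: the job done as asked, in the order asked, and still so for the second after the job is handed in, while the arm keeps its last pose, push and grip.
It also fails if it takes over 72 s, if anything falls off the work surface, if the arm or the gripper's body presses on something with over 40 N, if the wrist force passes 120 N, or if a joint passes its speed limit or range.

ROBOT

A 6-joint arm with a two-finger parallel gripper is mounted at the origin on the work surface; the furniture and walls round the work are solid. World frame = base frame: x ahead of the robot, y to its left, z up, the work surface at z = 0. Lengths are in m, angles in degrees, forces in N, time in s.
With the tool pointing down it reaches from about 0.3 to 0.75 m from the base axis. Payload 8.5 kg.
Tool frame: the origin (TCP) lies midway between the tips of the shut fingers; the grasp point (between the pads) lies 19 mm behind it (env.tcp_to_grasp is the z of the grasp point in the tool frame, in m); z points along the fingers, y is the line along which they close (so a half turn about z gives the same grasp; the last joint's range is limited). The gripper opens to 85 mm and grips with 20 to 120 N. Pads are 22 mm wide; open, the fingers measure 114 mm over their backs; the gripper's body (76 mm by 85 mm) begins 54 mm behind the grasp point. The pads swing forward as they close: fully open they stand 13 mm farther back than shut.
Start: joints at [-88.654, 21.807, 74.336, -0, 83.858, -12.336], TCP at [0.13, -0.534, 0.2] pointing down, gripper open.
Joint ranges: [-178.18, 178.18], [-50.72, 133.34], [12.68, 142.11], [-81.47, 261.47], [9.98, 163.14], [-165.26, 165.26]. Speed limits (degrees/s): [136.94, 136.94, 180, 180, 180, 180].

INTERFACE

Orientations are given as a 3x3 rotation matrix whose columns are the frame's x, y, z axes.
In Python, from rig import env, imaging, job, models gives the robot as it stands. The module is installed in compiled form; this text tells all that it offers.
- The arm moves only by the tool jog_arm, never from a script. Its argument "plan" is text: rows parted by semicolons, each of 7 numbers parted by spaces: the turn, a rotation vector about the tool's x, y, z in degrees, then the shift along the tool's x, y, z in cm, then the closure in counts, from 0 (fully open) to 255 (shut). In form: rx ry rz x y z claw; .... A call has 1 to 10 rows; each row shifts and turns the commanded pose from where the row before left it, along the tool's axes as they then stand; what a row does not reach is not made up. A row lasts 1/12 s, in which the tool goes at most 41.7 mm and 7.16 degrees, less where a joint would pass 70% of its speed; a pose out of reach is approached as far as the arm can. A call with a gripper value outside its range is refused whole. The fingers move at their own pace and stop on an object; "grip_force" is the grip in N (left out, the last holds). Time passes only in rows, so rows that do not move let the fingers close. It gives the time, the measured TCP pose, the force, the opening and the grip force at its end, in the units of the state.
- env.observe(): the state, without advancing time (a new reading comes with each control period).
- imaging.get_image(name): name is "scene" or "top"; returns a dict with "pixels" (384x512x3 uint8, red, green, blue), "depth" (384x512 float32, m along the optical axis (not along the pixel's ray), 0 where there is no reading), "fov_y" (degrees; the focal length in pixels is half the picture's height over the tangent of half this angle, whatever the lens; pixels are square), "cx", "cy" (the principal point, pixels), "distortion" ([k1, k2, p1, p2, k3] as OpenCV has them; the pictures are not rectified), "world_from_camera" (4x4, takes a point from camera to world coordinates). Camera axes: x right, y down, z forward; pixel columns grow to the right and rows downward; lengths in m; the calibration is good to about 2 mm. A picture is of the moment at which its call begins.
- job.close_job(): hands the job in; it is judged then, once.
Trained networks look in the newest picture that a camera, given by its name, has taken for a name from the list of things; names that differ only in an ending like _2 or _b are one class to them, and where a whole thing is asked for, a point or a joint stands for the part that bears it (a point fixed in the world has none). Each returns a list of dicts, best first, with "confidence" (0 to 1); they miss things now and then, are a little off and sometimes report something else, mostly with a low value. They report only what shows in the picture. A call takes as long as a camera call. They do not tell look-alikes from the thing itself.
- models.outline_of(camera, query): "region" (384x512 bool, what is visible of it) and "bbox" ([centre column, centre row, width, height] in pixels, round what is visible of it).
- models.tip_of(camera, query): "at" ([column, row] in pixels: a listed point, or the origin of a listed thing).
The state is a dict: "time_s": time; "q": joint angles; "qvel": joint speeds; "joint_efforts": joint torques, N m; "position": TCP position; "tool_rot": TCP orientation; "ft_force": force on the tool from outside, world axes, zero at the start; "wrist_torque": the same for the moment, N m; "grip_width": finger opening in m; "gripper_force": force on a finger pad.
Only numpy, scipy, OpenCV 4.12 (cv2) and the standard library are available. Lean on these libraries where they do the work, as an engineer would, in place of code of your own. Each camera call takes 0.05 s, during which the arm holds its last target. There are 200 camera calls.

## Working session

There is one attempt and no reset: what is moved stays moved. The work goes in short steps, Python scripts to look and compute and a tool call to move; the robot and the scene stay as the last step left them, time stands still between calls to the robot, and variables do not carry over. Pictures are saved under pics/ and viewed, at most 13 in all, crops included, and the job is handed in when it is done.

Besides the shell and the picture viewer there is one more tool, called after ">>>" by a JSON object that holds its "name" and its "arguments", one argument or row to a line. jog_arm: Moves the arm, as the interface text tells. Its arguments: {"type":"object","properties":{"plan":{"type":"string"},"grip_force":{"type":"number"}},"required":["plan"]}

```bash
mkdir -p pics; cat > h.py <<'E'
import numpy as np, cv2
from rig import env, imaging, job, models
def K(im):
    f=im["pixels"].shape[0]/2/np.tan(np.radians(im["fov_y"]/2))
    return np.array([[f,0,im["cx"]],[0,f,im["cy"]],[0,0,1.]]), np.array(im["distortion"],float)
def cloud(im):
    k,d=K(im); h,w=im["depth"].shape
    uv=np.stack(np.meshgrid(np.arange(w),np.arange(h)),-1).reshape(-1,1,2).astype(np.float64)
    n=cv2.undistortPoints(uv,k,d).reshape(h,w,2); z=im["depth"][...,None]
    P=np.concatenate([n*z,z],-1); T=im["world_from_camera"]
    return P@T[:3,:3].T+T[:3,3]
def onplane(im,uv,z):
    k,d=K(im); n=cv2.undistortPoints(np.array(uv,float).reshape(-1,1,2),k,d).reshape(-1,2)
    T=im["world_from_camera"]; r=np.c_[n,np.ones(len(n))]@T[:3,:3].T; o=T[:3,3]
    return o+r*((z-o[2])/r[:,2])[:,None]
E
python3 - <<'E'
from h import *
for c in("top","scene"):
    im=imaging.get_image(c); cv2.imwrite(f"pics/{c}0.png",im["pixels"][...,::-1]); np.save(f"{c}0.npy",cloud(im))
    print(c,im["world_from_camera"][:3,3].round(3),im["fov_y"])
    P=cloud(im)
    for q in("bored_block","pen_block","stage","stop_side","stop_end","beaker","wide_neck_bottle","seat"):
        if q!="seat":
            for o in models.outline_of(c,q)[:3]:
                r=o["region"]&(im["depth"]>0); print(q,round(o["confidence"],2),np.round(o["bbox"]),np.median(P[r],0).round(3))
        else: print(q,models.tip_of(c,q)[:2])
E
```

```text
top [ 0.15  -0.002  1.387] 50.43043075218515
bored_block 0.88 [355. 174.  34.  23.] [ 0.496 -0.324  0.044]
pen_block 0.95 [173. 161.  32.  25.] [0.518 0.289 0.049]
pen_block 0.72 [321. 132.  16.  21.] [ 0.627 -0.215  0.05 ]
stage 0.96 [266. 177.  66.  57.] [ 0.478 -0.027  0.013]
stage 0.71 [355. 172.  33.  25.] [ 0.497 -0.325  0.044]
stage 0.32 [322. 133.  16.  16.] [ 0.63  -0.216  0.046]
stop_side 0.73 [272. 165.  30.  17.] [ 0.517 -0.049  0.021]
stop_end 0.46 [249. 169.  10.  18.] [0.502 0.032 0.03 ]
beaker 0.7 [195. 131.  18.  18.] [0.64  0.219 0.034]
wide_neck_bottle 0.8 [321. 134.  19.  19.] [ 0.627 -0.215  0.049]
seat [{'at': [266.4, 173.7], 'confidence': 0.78}]
scene [-0.007  0.739  1.053] 45.45871884861296
bored_block 0.88 [373. 177.  36.  29.] [ 0.167 -0.282  0.038]
bored_block 0.76 [284. 131.  21.  32.] [ 0.493 -0.306  0.042]
pen_block 0.58 [164. 258.  26.  48.] [0.519 0.3   0.049]
stage 0.89 [242. 196.  82.  62.] [ 0.477 -0.019  0.013]
stage 0.28 [165. 259.  25.  49.] [0.518 0.301 0.049]
stop_side 0.79 [236. 182.  34.  18.] [ 0.518 -0.049  0.022]
stop_end 0.43 [223. 203.  20.  18.] [0.502 0.032 0.03 ]
beaker 0.6 [149. 222.  28.  28.] [0.637 0.216 0.041]
beaker 0.43 [164. 259.  28.  49.] [0.519 0.3   0.049]
beaker 0.15 [236. 180.  32.  20.] [ 0.52  -0.049  0.021]
wide_neck_bottle 0.84 [230. 133.  16.  22.] [ 0.629 -0.201  0.055]
seat [{'at': [238.2, 195.5], 'confidence': 0.6}]
```

```bash
python3 - <<'E'
import cv2
a=cv2.imread("pics/top0.png");b=cv2.imread("pics/scene0.png")
cv2.imwrite("pics/c1.png",cv2.resize(a[100:300,150:400],None,fx=3,fy=3,interpolation=2))
cv2.imwrite("pics/c2.png",cv2.resize(b[100:300,140:400],None,fx=3,fy=3,interpolation=2))
E
```

```text
(no output)
```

View pics/c1.png

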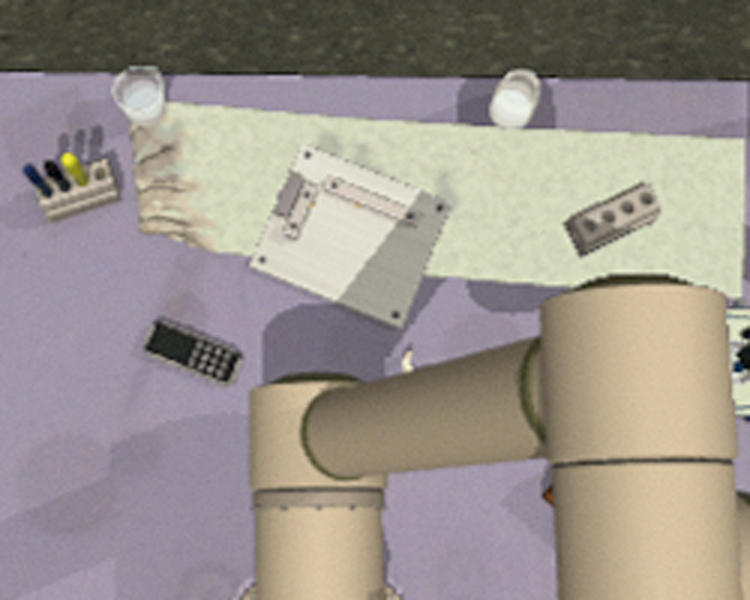

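View pics/c2.png

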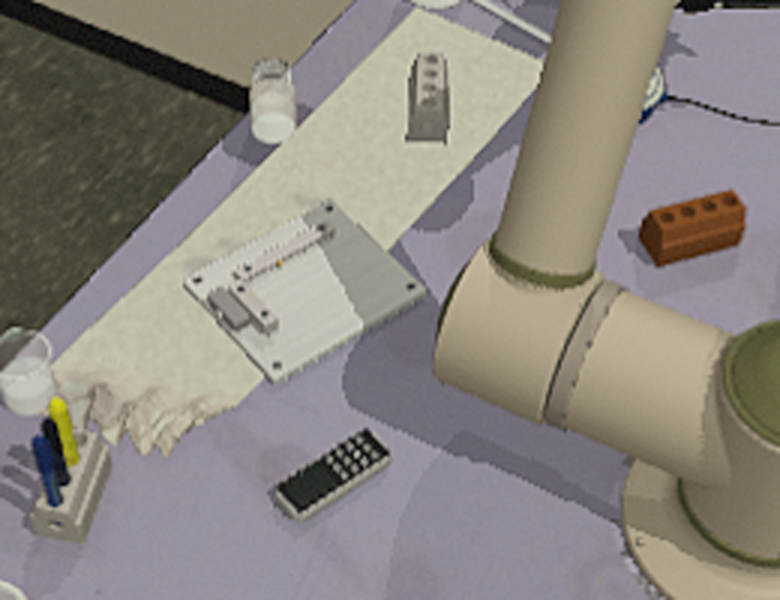

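Candidates: the grey block with empty bores at top (355,174) / scene (284,131), the pen block at top (173,161) / scene (164,258), and the brown look-alike at scene (373,177). I choose the grey one with four empty bores. The stage is at top (266,177), and its corner faces up and left in the image.

```bash
python3 - <<'E'
from h import *
from scipy.optimize import minimize
a=cv2.imread("pics/top0.png");b=cv2.imread("pics/scene0.png")
f=lambda i,u,v:cv2.resize(i[v-20:v+20,u-25:u+25],(400,320),interpolation=2)
cv2.imwrite("pics/c3.png",np.hstack([f(a,355,174),f(b,284,131)]))
def rect(p,lo=2):
    r=cv2.minAreaRect((p[:,:2]*1000).astype(np.float32)); return np.round(r[0],1),np.round(r[1],1),round(r[2],1)
for c in("top","scene"):
    P=np.load(c+"0.npy").reshape(-1,3)
    B=P[(abs(P[:,0]-.497)<.08)&(abs(P[:,1]+.32)<.08)]
    print(c,"bench z",np.median(B[:,2]))
    for lo,hi in((.043,.06),(.01,.06)):
        p=B[(B[:,2]>lo)&(B[:,2]<hi)]; m=p.mean(0); w,V=np.linalg.eigh(np.cov(p[:,:2].T)); print(" block",lo,len(p),m.round(4),rect(p),"pca",np.degrees(np.arctan2(V[1,1],V[0,1])))
    S=P[(abs(P[:,0]-.478)<.14)&(abs(P[:,1]+.02)<.14)]
    p=S[(S[:,2]>.007)&(S[:,2]<.04)]; print(" stage",len(p),rect(p))
    p=S[(S[:,2]>.0175)&(S[:,2]<.026)]; print(" stops low",len(p),p.mean(0).round(4),rect(p))
    p=S[(S[:,2]>.026)&(S[:,2]<.036)]; print(" stops hi",len(p),p.mean(0).round(4),rect(p))
E
```

```text
top bench z 0.0030718013163536506
 block 0.043 227 [ 0.4993 -0.326   0.05  ] (array([ 500.2, -327.1]), array([33.4, 99.3]), 27.2) pca 116.62225512511392
 block 0.01 437 [ 0.4968 -0.3245  0.0402] (array([ 494.1, -319.9]), array([120.4, 111.3]), 88.8) pca 116.44937859525194
 stage 2519 (array([478.6, -20. ]), array([279.3, 278.6]), 89.8)
 stops low 267 [ 0.4951 -0.0292  0.021 ] (array([431.8, -16. ]), array([205. , 250.6]), 73.9)
 stops hi 165 [0.5118 0.0223 0.0297] (array([516.7, -19.6]), array([ 72.6, 160.4]), 7.7)
scene bench z 0.00206978463021934
 block 0.043 178 [ 0.4999 -0.3236  0.0483] (array([ 501.2, -325. ]), array([ 30.3, 104.4]), 27.8) pca 117.7369781817706
 block 0.01 367 [ 0.4948 -0.3155  0.0386] (array([ 498.6, -322.7]), array([ 46.2, 111. ]), 26.7) pca 117.99857694584682
 stage 2610 (array([477.2, -20.6]), array([277. , 279.3]), 89.6)
 stops low 265 [ 0.5055 -0.0227  0.0217] (array([432.4,  -6.2]), array([178.7, 254.8]), 71.6)
 stops hi 196 [0.5134 0.0301 0.0298] (array([521.1, -13.8]), array([ 72.8, 151.2]), 11.7)
```

View pics/c3.png

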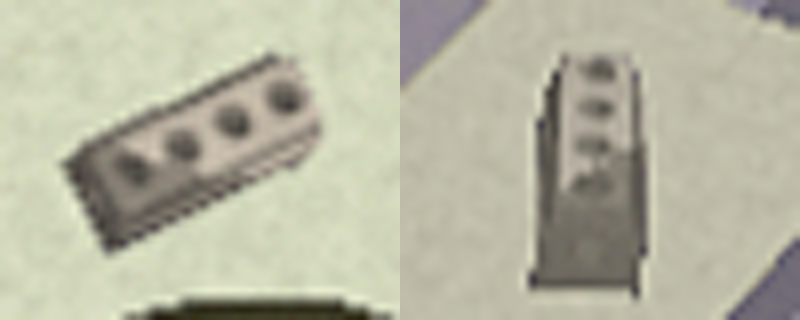

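```bash
python3 - <<'E'
from h import *
from scipy.optimize import minimize
for c in("top","scene"):
    P=np.load(c+"0.npy")
    M=((P[...,2]>.0085)&(P[...,2]<.04)&(abs(P[...,0]-.478)<.15)&(abs(P[...,1]+.02)<.15)).astype(np.uint8)
    n,l,s,_=cv2.connectedComponentsWithStats(M,connectivity=4); k=1+s[1:,4].argmax(); p=P[l==k]
    r=cv2.minAreaRect((p[:,:2]*1000).astype(np.float32)); print(c,len(p),r)
    # silhouette IoU-like fit: plate rect to point set (points with z>0.0085 inside, bench points outside)
    A=P[(abs(P[...,0]-.478)<.15)&(abs(P[...,1]+.02)<.15)&(P[...,2]>-.02)]; y=(A[:,2]>.0075)&(A[:,2]<.035)
    def loc(A,v): 
        C,S=np.cos(v[2]),np.sin(v[2]); d=A[:,:2]-v[:2]; return np.c_[d@[C,S],d@[-S,C]]
    def cost(v):
        q=loc(A,v); d=np.maximum(abs(q[:,0])-.08,abs(q[:,1])-.095); return np.sum((1/(1+np.exp(d/.002))-y)**2)
    best=min((minimize(cost,[.478,-.02,np.radians(t)],method="Nelder-Mead",options=dict(xatol=1e-5,initial_simplex=np.array([[.478,-.02,0],[.488,-.02,0],[.478,-.01,0],[.478,-.02,.1]])+[0,0,np.radians(t)])) for t in(-35,-25,-20,-15,15,25)),key=lambda o:o.fun)
    v=best.x; print(best.fun,v[:2],np.degrees(v[2]))
    q=loc(A,v); h=A[:,2]>.0185
    i=h&(abs(q[:,1]+.0)<.04)&(q[:,0]>0)&(q[:,0]<.08); print("side stop x centre (exp .043)",q[i,0].mean(),i.sum(), "slope",np.degrees(np.polyfit(q[i,1],q[i,0],1)[0]))
    i=h&(abs(q[:,0]-.012)<.025)&(q[:,1]>.04)&(q[:,1]<.095); print("end stop y (exp .063)",np.percentile(q[i,1],[5,50,95]),i.sum())
    C,S=np.cos(v[2]),np.sin(v[2]); R=np.array([[C,-S],[S,C]]); print("seat",v[:2]+R@[.012,.006], "plate z",np.median(A[y,2]))
E
```

```text
top 2287 ((480.66424560546875, -27.10541534423828), (193.21739196777344, 161.98727416992188), 67.23506927490234)
268.2080730462271 [ 0.48194697 -0.02805435] -21.958388961868152
side stop x centre (exp .043) 0.041729293225439834 111 slope 0.4941339628033696
end stop y (exp .063) [0.05538692 0.07476749 0.09032426] 143
seat [ 0.49532003 -0.02697681] plate z 0.013295675397120954
scene 2499 ((482.5875244140625, -28.301841735839844), (193.03842163085938, 165.1105499267578), 69.0054702758789)
206.0697759058131 [ 0.4836659  -0.03054219] -21.944973163412826
side stop x centre (exp .043) 0.039159172777746235 121 slope -0.5490516682659875
end stop y (exp .063) [0.05684458 0.07694457 0.09326787] 177
seat [ 0.49703871 -0.02946152] plate z 0.013519097846471428
```

```bash
cat >> h.py <<'E'
def go(x,y,z,ang,rot=None,pos=None):
    """rotate about tool z first, then shift in the new tool frame; ang=world angle of tool y (mod 180)"""
    s=env.observe(); R=np.array(s["tool_rot"]); p=np.array(s["position"])
    a=np.degrees(np.arctan2(R[1,1],R[0,1])); d=(ang-a+90)%180-90
    rz=-d; t=np.radians(rz); R2=R@np.array([[np.cos(t),-np.sin(t),0],[np.sin(t),np.cos(t),0],[0,0,1]])
    print("t",round(s["time_s"],2),"pos",p.round(4),"yang",round(a,2),"tilt z",R[:,2].round(4),"q",np.round(s["q"],1),"F",np.round(s["ft_force"],1),"w",s["grip_width"])
    print("rz",round(rz,2),"then shift cm",(R2.T@(np.array([x,y,z])-p)*100).round(2))
E
python3 - <<'E'
from h import *
go(.500,-.326,.15,27)
E
```

```text
t 0.9 pos [ 0.1301 -0.5344  0.2003] yang -76.32 tilt z [-0.  0. -1.] q [-88.7  21.8  74.3  -0.   83.9 -12.3] F [-0.8 -0.3  0.2] w 0.08515069420238501
rz 76.68 then shift cm [ -1.77 -42.42   5.03]
```

>>> {"name": "jog_arm", "arguments": {
  "plan": "0 0 -7 0 0 0 0;0 0 -7 0 0 0 0;0 0 -7 0 0 0 0;0 0 -7 0 0 0 0;0 0 -7 0 0 0 0;0 0 -7 0 0 0 0;0 0 -7 0 0 0 0;0 0 -7 0 0 0 0;0 0 -7 0 0 0 0;0 0 -7 0 0 0 0"
}}

```text
time_s: 1.73
position: [0.1301, -0.5344, 0.2003]
tool_rot: [[0.104, 0.995, -0.0], [0.995, -0.104, 0.0], [0.0, -0.0, -1.0]]
ft_force: [0.3, 0.8, -0.0]
grip_width: 0.0855
gripper_force: 0.0
```

>>> {"name": "jog_arm", "arguments": {
  "plan": "0 0 -7 0 0 0 0;0 0 -7 0 0 0 0;0 0 -7 0 0 0 0;0 0 -7 0 0 0 0;0 0 -5.3 0 0 0 0;0 0 0 0.3 3.5 0 0;0 0 0 0.3 3.5 0 0;0 0 0 0.3 3.5 0 0;0 0 0 0.3 3.5 0 0;0 0 0 0.3 3.5 0 0"
}}

```text
time_s: 2.57
position: [0.2804, -0.4406, 0.2004]
tool_rot: [[-0.453, 0.891, 0.0], [0.891, 0.453, -0.0], [-0.0, -0.0, -1.0]]
ft_force: [-0.6, -0.2, 0.9]
grip_width: 0.0856
gripper_force: 0.0
```

>>> {"name": "jog_arm", "arguments": {
  "plan": "0 0 0 0 3.5 0.5 0;0 0 0 0 3.5 0.5 0;0 0 0 0 3.5 0.5 0;0 0 0 0 3.5 0.5 0;0 0 0 0 3.5 0.5 0;0 0 0 0 3.5 0.5 0;0 0 0 0 2 0.5 0;0 0 0 0 1 0 0;0 0 0 0 0 0 0;0 0 0 0 0 0 0"
}}

```text
time_s: 3.4
position: [0.4927, -0.3331, 0.1655]
tool_rot: [[-0.454, 0.891, -0.0], [0.891, 0.454, -0.0], [-0.0, -0.0, -1.0]]
ft_force: [-0.4, -0.8, 0.7]
grip_width: 0.085
gripper_force: 0.0
```

```bash
python3 - <<'E'
from h import *
for c in("top","scene"):
    im=imaging.get_image(c); P=cloud(im); cv2.imwrite(f"pics/{c}1.png",im["pixels"][...,::-1])
    for o in models.outline_of(c,"bored_block"): print(c,o["confidence"],o["bbox"])
go(.500,-.326,.15,27)
E
```

```text
top 0.62 [345.4, 269.6, 26.8, 26.5]
scene 0.83 [371.5, 174.9, 34.7, 24.8]
scene 0.42 [278.8, 133.8, 9.1, 27.7]
scene 0.33 [230.2, 132.1, 15.2, 29.2]
t 3.6 pos [ 0.4922 -0.3337  0.1658] yang 26.88 tilt z [ 3.e-04 -5.e-04 -1.e+00] q [-45.5  27.7  70.3  -0.   81.9 -72.4] F [-0.3  0.   0.7] w 0.08548937000229931
rz -0.12 then shift cm [0.33 1.05 1.58]
```

>>> {"name": "jog_arm", "arguments": {
  "plan": "0 0 0 0.3 1 1.5 0;0 0 0 0 0 2.5 0;0 0 0 0 0 2.5 0;0 0 0 0 0 2.5 0;0 0 0 0 0 2.5 0;0 0 0 0 0 2 0;0 0 0 0 0 1.2 0;0 0 0 0 0 1 0;0 0 0 0 0 0 0;0 0 0 0 0 0 0"
}}

```text
time_s: 4.43
position: [0.5005, -0.326, 0.0087]
tool_rot: [[-0.453, 0.891, 0.0], [0.891, 0.453, -0.0], [-0.0, 0.0, -1.0]]
ft_force: [0.6, 0.2, 1.0]
grip_width: 0.0852
gripper_force: 0.0
```

```bash
python3 - <<'E'
from h import *
im=imaging.get_image("scene"); cv2.imwrite("pics/s2.png",cv2.resize(im["pixels"][100:180,230:330,::-1],(700,560),interpolation=2))
go(.500,-.326,.009,27)
E
```

```text
t 4.48 pos [ 0.5008 -0.3261  0.0092] yang 26.96 tilt z [ 0.001 -0.001 -1.   ] q [-44.4  37.5  81.1  -0.   61.3 -71.4] F [ 0.8  0.1 -0.3] w 0.08529545961431581
rz -0.04 then shift cm [ 0.05 -0.07  0.02]
```

View pics/s2.png

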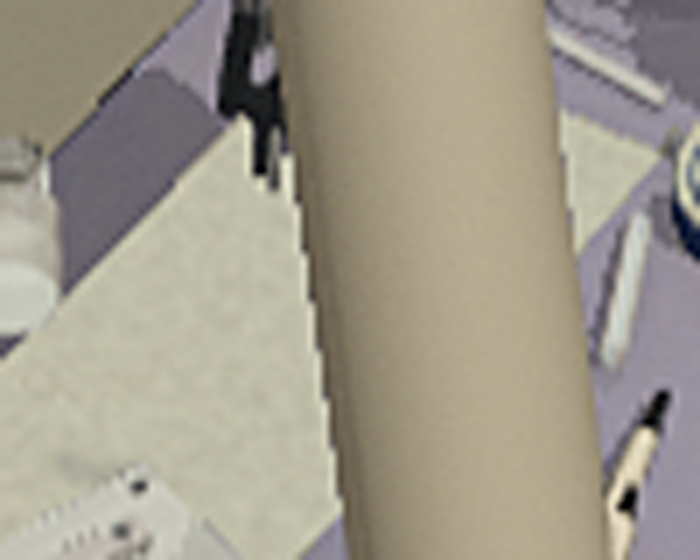

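The arm hides the block in this view, and only one finger shows, near (260,150) in the crop. I'll close the fingers and check the width.

>>> {"name": "jog_arm", "arguments": {
  "plan": "0 0 0 0 0 0 255;0 0 0 0 0 0 255;0 0 0 0 0 0 255;0 0 0 0 0 0 255;0 0 0 0 0 0 255;0 0 0 0 0 0 255;0 0 0 0 0 0 255;0 0 0 0 0 0 255;0 0 0 0 0 0 255;0 0 0 0 0 0 255",
  "grip_force": 60
}}

```text
time_s: 5.32
position: [0.5006, -0.3257, 0.009]
tool_rot: [[-0.454, 0.891, 0.0], [0.891, 0.454, -0.001], [-0.001, -0.0, -1.0]]
ft_force: [-2.2, -0.0, 5.2]
grip_width: 0.0312
gripper_force: 59.5
```

>>> {"name": "jog_arm", "arguments": {
  "plan": "0 0 0 0 0 0 255;0 0 0 0 0 0 255;0 0 0 0 0 0 255;0 0 0 0 0 0 255;0 0 0 0 0 -0.5 255;0 0 0 0 0 -1 255;0 0 0 0 0 -1.5 255;0 0 0 0 0 -2 255;0 0 0 0 0 -2 255;0 0 0 0 0 -1 255"
}}

```text
time_s: 6.15
position: [0.5013, -0.3259, 0.091]
tool_rot: [[-0.454, 0.891, 0.002], [0.891, 0.454, -0.002], [-0.003, 0.001, -1.0]]
ft_force: [0.4, -1.0, -4.4]
grip_width: 0.0316
gripper_force: 60.4
```

```bash
python3 - <<'E'
from h import *
go(.49,-.04,.1,-22)
E
```

```text
t 6.15 pos [ 0.5013 -0.3259  0.091 ] yang 26.99 tilt z [ 0.0022 -0.0021 -1.    ] q [-44.4  31.9  76.2   0.   71.8 -71.4] F [ 0.4 -1.  -4.4] w 0.03161309423465275
rz 48.99 then shift cm [ 26.08 -11.75  -0.96]
```

```bash
python3 - <<'E'
from h import *
o=[]
for c,u,v in(("top",340,175),("scene",280,125)):
    im=imaging.get_image(c); o.append(cv2.resize(im["pixels"][v-40:v+40,u-40:u+40,::-1],(400,400),interpolation=2))
    np.save(c+"2.npy",cloud(im)); print([(x["confidence"],x["bbox"]) for x in models.outline_of(c,"bored_block")])
cv2.imwrite("pics/s3.png",np.hstack(o))
E
```

```text
[(0.91, [345.8, 266.2, 32.7, 28.8])]
[(0.82, [371.9, 173.9, 37.1, 22.2])]
```

View pics/s3.png

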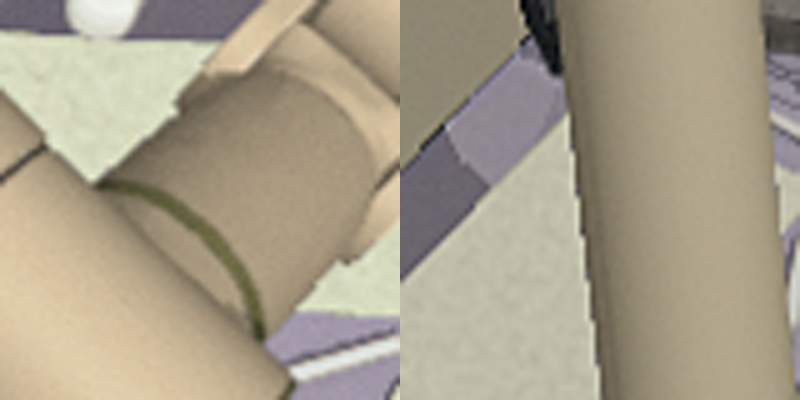

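The block is hidden in both views. The grip width of 31 mm, where 46 mm was expected, makes the grasp doubtful. I'll carry it toward the stage, where the scene camera should see it.

>>> {"name": "jog_arm", "arguments": {
  "plan": "0 0 7 0 0 -1 255;0 0 7 0 0 -1 255;0 0 7 0 0 -1 255;0 0 7 0 0 0 255;0 0 7 0 0 0 255;0 0 7 0 0 0 255;0 0 7 0 0 0 255;0 0 0 2 -0.9 0 255;0 0 0 2.5 -1.1 0 255;0 0 0 2.5 -1.1 0 255"
}}

```text
time_s: 7.18
position: [0.4973, -0.2479, 0.1165]
tool_rot: [[0.376, 0.927, -0.003], [0.927, -0.376, 0.002], [0.001, -0.003, -1.0]]
ft_force: [0.5, -0.0, -4.5]
grip_width: 0.0312
gripper_force: 60.4
```

>>> {"name": "jog_arm", "arguments": {
  "plan": "0 0 0 2.5 -1.1 0 255;0 0 0 2.5 -1.1 0 255;0 0 0 2.5 -1.1 0 255;0 0 0 2.5 -1.1 0 255;0 0 0 2.5 -1.1 0 255;0 0 0 2.5 -1.1 0 255;0 0 0 2 -1 0 255;0 0 0 1 -0.5 0 255;0 0 0 0 0 0 255;0 0 0 0 0 0 255"
}}

```text
time_s: 8.02
position: [0.4904, -0.0518, 0.1177]
tool_rot: [[0.374, 0.927, -0.001], [0.927, -0.374, 0.0], [-0.0, -0.001, -1.0]]
ft_force: [0.4, -0.6, -4.3]
grip_width: 0.0311
gripper_force: 60.5
```

```bash
python3 - <<'E'
from h import *
go(.49,-.04,.1,-22)
o=[]
for c in("top","scene"):
    im=imaging.get_image(c); k,d=K(im); T=np.linalg.inv(im["world_from_camera"]); p=np.array(env.observe()["position"])
    r=cv2.projectPoints((T[:3,:3]@p+T[:3,3]).reshape(1,3),np.zeros(3),np.zeros(3),k,d)[0].ravel(); u,v=r.astype(int); print(c,u,v)
    o.append(cv2.resize(im["pixels"][v-40:v+40,u-40:u+40,::-1],(400,400),interpolation=2)); np.save(c+"3.npy",cloud(im))
cv2.imwrite("pics/s4.png",np.hstack(o))
E
```

```text
t 8.02 pos [ 0.4904 -0.0518  0.1177] yang -21.96 tilt z [-0.0011  0.     -1.    ] q [-19.8  20.9  90.9  -0.   68.3   2.2] F [ 0.4 -0.6 -4.3] w 0.031136300491396974
rz 0.04 then shift cm [ 1.08 -0.48  1.77]
top 274 166
scene 242 163
```

View pics/s4.png

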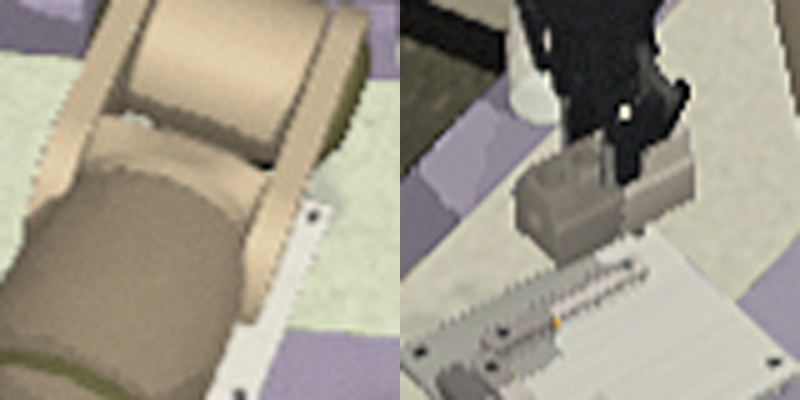

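```bash
python3 - <<'E'
from h import *
im=imaging.get_image("scene")
cv2.imwrite("pics/s5.png",cv2.resize(im["pixels"][138:183,220:285,::-1],(780,540),interpolation=cv2.INTER_CUBIC))
P=cloud(im); s=env.observe(); R=np.array(s["tool_rot"]); Q=(P-np.array(s["position"]))@R*1000  # tool frame mm
g=im["pixels"].astype(int); 
for v in range(150,180,2): print(v," ".join("%4d/%4d/%4d"%tuple(Q[v,u]) for u in range(244,282,4)))
E
```

```text
150   13/ -27/ -81   11/ -42/ -91    0/ -44/ -86  -40/ -11/ -38 -155/ 113/ 121 -162/ 101/ 115 -172/  92/ 114 -183/  85/ 115 -196/  78/ 117 -204/  68/ 114
152    8/ -20/ -65   12/ -43/ -85  -25/ -12/ -40  -37/ -15/ -36 -145/ 100/ 114 -156/  93/ 115 -167/  85/ 115 -176/  76/ 113 -187/  68/ 114 -198/  60/ 114
154    6/ -17/ -54   -1/ -25/ -56  -24/ -13/ -34  -38/ -14/ -27  -49/ -18/ -22 -150/  85/ 114 -161/  77/ 115 -174/  73/ 119 -182/  61/ 114 -192/  54/ 115
156    7/ -19/ -48   -1/ -25/ -48  -23/ -15/ -27  -35/ -18/ -23  -47/ -21/ -18 -145/  79/ 116 -154/  69/ 113 -165/  62/ 115 -175/  54/ 114 -186/  46/ 114
158    8/ -19/ -42   -2/ -24/ -39  -22/ -16/ -21  -33/ -21/ -19  -48/ -20/  -9 -138/  70/ 114 -150/  64/ 117 -160/  56/ 116 -171/  48/ 116 -182/  41/ 117
160    8/ -20/ -35   -7/ -17/ -23  -18/ -21/ -20  -34/ -20/  -9  -48/ -20/  -1 -132/  63/ 114 -143/  55/ 114 -155/  50/ 117 -163/  38/ 113 -173/  31/ 113
162    8/ -20/ -26   -5/ -19/ -17  -17/ -22/ -13  -34/ -20/  -1  -48/ -21/   6 -127/  56/ 114 -138/  49/ 115 -145/  38/ 111 -158/  33/ 115 -170/  27/ 117
164    8/ -20/ -19   -
[... 509 characters left out ...]
  35/ 115 -106/  29/ 116 -115/  20/ 115 -123/  10/ 111 -135/   5/ 115 -146/  -1/ 116
172  -43/  52/ 106  -55/  46/ 108  -61/  33/ 101  -72/  27/ 103  -89/  28/ 114  -97/  18/ 111 -110/  13/ 115 -123/   9/ 119 -130/  -1/ 115 -142/  -7/ 118
174  -39/  46/ 107  -41/  28/  94  -60/  32/ 108  -68/  22/ 105  -82/  19/ 112  -95/  16/ 117 -105/   7/ 116 -119/   4/ 122 -124/  -8/ 114 -134/ -17/ 113
176  -26/  29/  94  -38/  24/  97  545/-758/-935  -63/  15/ 105  -69/   3/  99  -89/   8/ 116 -101/   3/ 119 -108/  -8/ 114 -122/ -11/ 120 -128/ -23/ 113
178  -20/  20/  91  -34/  18/  98  -48/  16/ 106  -57/   8/ 105  -68/   1/ 106  -83/   0/ 114  -92/  -8/ 112 -102/ -16/ 112 -114/ -20/ 116 -125/ -28/ 117
```

View pics/s5.png

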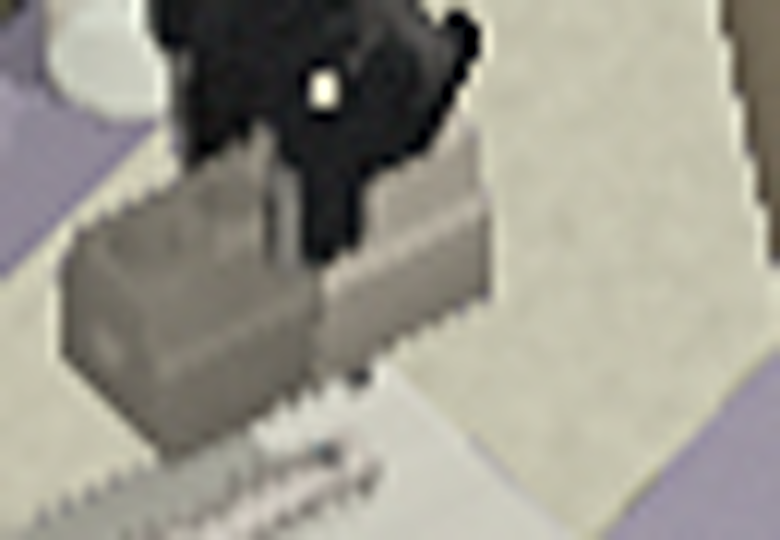

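```bash
python3 - <<'E'
from h import *
print(env.tcp_to_grasp)
im=imaging.get_image("scene"); P=cloud(im); s=env.observe(); Q=(P-np.array(s["position"]))@np.array(s["tool_rot"])*1000; g=im["pixels"].sum(-1)
for v in range(146,166): print(v," ".join("%3d:%d/%d/%d"%(g[v,u],*Q[v,u]) for u in range(240,256,2)))
E
```

```text
-0.0187
146  74:-4/15/-53  98:12/-16/-87  87:12/-26/-94 555:1/-20/-83  91:9/-40/-103  91:9/-49/-110  89:11/-61/-119 103:0/-54/-108
147  63:-4/15/-50  79:12/-17/-84 108:12/-25/-90  51:4/-24/-85  93:8/-39/-98  99:11/-52/-109  91:7/-55/-109  83:1/-55/-106
148  65:-7/19/-41 158:12/-17/-80  85:11/-24/-85  88:7/-29/-86 100:12/-44/-100  96:10/-51/-104  82:6/-54/-104  82:-9/-42/-87
149 129:-4/16/-41 319:8/-12/-70  63:10/-23/-80  84:6/-27/-81  89:11/-42/-95  97:11/-51/-102  91:-2/-42/-87  81:-9/-41/-82
150 304:0/10/-45 317:11/-16/-72  62:10/-24/-77  98:10/-32/-83  92:11/-43/-92  87:11/-52/-98  85:0/-44/-86  24:-7/-45/-83
151 360:0/10/-40 291:10/-13/-65  66:11/-24/-73  81:12/-35/-83  80:10/-41/-86  57:8/-47/-90  41:0/-45/-83 378:-31/-14/-42
152 344:0/8/-38 298:8/-11/-59 224:8/-20/-65  97:6/-26/-68  89:11/-42/-84  44:6/-45/-83 382:-25/-12/-40 477:-32/-12/-35
153 332:2/6/-37 246:10/-14/-58 346:7/-18/-60  90:4/-24/-62  95:11/-43/-81 233:-18/-12/-40 481:-24/-14/-38 452:-31/-13/-33
154 322:2/6/-33 174:11/-15/-55 377:8/-20/-58  83:5/-26/-61 101:1/-29/-60 306:-18/-12/-36 470:-24/-13/-33 442:-31/-14/-
[... 657 characters left out ...]
6/-17/-31 282:-1/-15/-25 540:-7/-17/-23 490:-13/-18/-20 420:-18/-21/-19 396:-25/-22/-16
161 332:18/-14/-32 345:12/-16/-30 345:5/-16/-26 350:0/-17/-23 502:-5/-19/-21 423:-10/-22/-21 386:-17/-22/-17 393:-25/-21/-11
162 333:19/-16/-31 345:13/-17/-27 369:6/-17/-23 341:2/-21/-24 432:-4/-21/-20 396:-12/-19/-13 386:-19/-21/-11 372:-27/-19/-4
163 337:19/-16/-26 369:14/-18/-25 370:9/-20/-23 305:2/-22/-21 407:-5/-20/-15 392:-11/-21/-11 378:-21/-18/-3 366:-28/-18/0
164 360:20/-17/-23 370:16/-21/-24 338:9/-20/-19 300:0/-19/-13 397:-3/-22/-13 378:-13/-18/-4 368:-20/-19/-1 348:-26/-21/1
165 367:19/-16/-19 338:17/-22/-22 323:9/-20/-15 359:2/-22/-13 390:-2/-23/-10 365:-11/-21/-3 352:-16/-23/-2 347:-25/-22/3
```

The fingers hold only the block's upper ridge: the near finger's tip is at crop (320,262), above the shoulder. The tips therefore stand farther back than I assumed. I'll set the block on the open part of the plate, clear of the stops, and regrip lower.

>>> {"name": "jog_arm", "arguments": {
  "plan": "0 0 0 0.3 -1.2 1 255;0 0 0 0.3 -1.2 1.5 255;0 0 0 0.3 -1.2 1.5 255;0 0 0 0.3 -1.2 1.5 255;0 0 0 0.1 -0.2 1.5 255;0 0 0 0 0 1 255;0 0 0 0 0 0.8 255;0 0 0 0 0 0.4 255;0 0 0 0 0 0 255;0 0 0 0 0 0 255"
}}

```text
time_s: 9.05
position: [0.4494, -0.0213, 0.0265]
tool_rot: [[0.375, 0.927, 0.0], [0.927, -0.375, -0.0], [0.0, 0.0, -1.0]]
ft_force: [-0.6, -0.0, -5.1]
grip_width: 0.0311
gripper_force: 60.5
```

>>> {"name": "jog_arm", "arguments": {
  "plan": "0 0 0 0 0 0.1 255;0 0 0 0 0 0.1 255;0 0 0 0 0 0.1 255;0 0 0 0 0 0 255"
}}

```text
time_s: 9.38
position: [0.4491, -0.021, 0.0234]
tool_rot: [[0.375, 0.927, 0.0], [0.927, -0.375, -0.0], [-0.0, 0.0, -1.0]]
ft_force: [0.3, -0.2, -5.1]
grip_width: 0.0313
gripper_force: 60.5
```

>>> {"name": "jog_arm", "arguments": {
  "plan": "0 0 0 0 0 0.1 255;0 0 0 0 0 0.1 255;0 0 0 0 0 0 255"
}}

```text
time_s: 9.63
position: [0.449, -0.0209, 0.0212]
tool_rot: [[0.375, 0.927, -0.0], [0.927, -0.375, 0.0], [-0.0, -0.0, -1.0]]
ft_force: [0.4, -0.9, -4.7]
grip_width: 0.0312
gripper_force: 60.5
```

>>> {"name": "jog_arm", "arguments": {
  "plan": "0 0 0 0 0 0.05 255;0 0 0 0 0 0.05 255;0 0 0 0 0 0 255"
}}

```text
time_s: 9.88
position: [0.449, -0.0209, 0.021]
tool_rot: [[0.375, 0.927, 0.0], [0.927, -0.375, -0.0], [0.0, 0.0, -1.0]]
ft_force: [-3.0, 1.4, 6.2]
grip_width: 0.0314
gripper_force: 61.8
```

>>> {"name": "jog_arm", "arguments": {
  "plan": "0 0 0 0 0 0 0;0 0 0 0 0 0 0;0 0 0 0 0 0 0;0 0 0 0 0 0 0;0 0 0 0 0 0 0;0 0 0 0 0 0 0;0 0 0 0 0 0 0;0 0 0 0 0 0 0"
}}

```text
time_s: 10.55
position: [0.4491, -0.021, 0.0203]
tool_rot: [[0.375, 0.927, -0.0], [0.927, -0.375, 0.0], [0.0, -0.0, -1.0]]
ft_force: [-0.6, 0.6, 0.1]
grip_width: 0.0854
gripper_force: 0.0
```

```bash
python3 - <<'E'
from h import *
go(.449,-.021,.01,-22)
im=imaging.get_image("scene"); P=cloud(im); s=env.observe(); p=np.array(s["position"]);Q=(P-p)@np.array(s["tool_rot"])*1000; g=im["pixels"].max(-1)
k,d=K(im); T=np.linalg.inv(im["world_from_camera"])
r=cv2.projectPoints((T[:3,:3]@p+T[:3,3]).reshape(1,3),np.zeros(3),np.zeros(3),k,d)[0].ravel().astype(int);print(r)
u,v=r; cv2.imwrite("pics/s6.png",cv2.resize(im["pixels"][v-38:v+22,u-40:u+40,::-1],(800,600),interpolation=cv2.INTER_CUBIC))
m=(g<60)&(abs(Q[...,0])<16)&(abs(Q[...,1])<60)&(Q[...,2]<15)
for v,u in np.argwhere(m&(Q[...,2]>-45)): print(u,v,Q[v,u].round(),end=" ")
# block pose on plate
b=P[(abs(Q[...,0])<60)&(abs(Q[...,1])<28)&(Q[...,2]>-45)&(Q[...,2]<3)&(g>60)]
w,V=np.linalg.eigh(np.cov(b[:,:2].T)); print("\nblock yaw",np.degrees(np.arctan2(V[1,1],V[0,1])))
E
```

```text
t 10.55 pos [ 0.4491 -0.021   0.0203] yang -22.02 tilt z [-1.e-04  0.e+00 -1.e+00] q [-17.8  25.7 104.6   0.   49.7   4.2] F [-0.6  0.6  0.1] w 0.08537662282735689
rz -0.02 then shift cm [-0.01 -0.    1.03]
[248 198]

block yaw 59.71220695858405
```

View pics/s6.png

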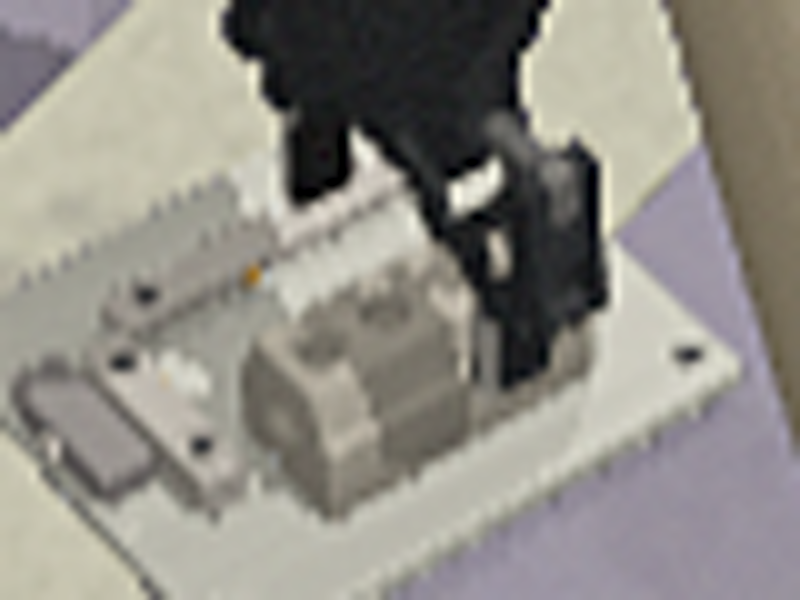

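The block stands flat on the plate. The near finger's tip is at crop (515,380), outside the block's side. I'll measure its height.

```bash
python3 - <<'E'
from h import *
im=imaging.get_image("scene"); P=cloud(im); s=env.observe(); Q=(P-np.array(s["position"]))@np.array(s["tool_rot"])*1000; g=im["pixels"].sum(-1)
for v in range(190,204): print(v," ".join("%3d:%d/%d/%d"%(g[v,u],*Q[v,u]) for u in range(255,267,2)))
E
```

```text
190 343:11/-42/-83  73:10/-50/-89  92:13/-62/-102 106:13/-71/-110 193:5/-70/-103 182:1/-73/-104
191 308:9/-40/-75  77:11/-51/-86  90:10/-59/-93 101:10/-68/-102 179:5/-70/-99 116:-1/-71/-96
192 308:10/-42/-74 233:7/-47/-77  94:5/-53/-80  93:13/-71/-102 115:5/-70/-95 173:-42/-22/-20
193 290:10/-42/-70 306:6/-45/-70  80:6/-55/-79  79:12/-71/-97 202:-35/-21/-19 344:-42/-22/-15
194 291:9/-40/-63 298:5/-44/-64  94:4/-52/-71  91:0/-54/-69 318:-33/-23/-18 391:-43/-21/-9
195 229:8/-40/-58 304:6/-46/-62  90:7/-55/-71  66:-1/-53/-63 340:-34/-23/-13 366:-41/-23/-8
196 181:10/-41/-56 299:8/-49/-62  58:5/-53/-63  93:-1/-53/-59 358:-34/-23/-8 342:-43/-21/0
197 177:10/-42/-53 287:6/-46/-53  75:5/-53/-59 182:-3/-52/-52 366:-33/-24/-5 308:-45/-20/6
198 288:-6/-20/-15 308:6/-46/-49 180:2/-50/-50 321:-28/-21/-2 325:-36/-21/3 492:-44/-20/9
199 390:-9/-17/-6 357:6/-46/-45 320:-18/-24/-6 344:-26/-24/-1 418:-34/-23/5 579:-39/-26/5
200 398:-6/-21/-8 364:-16/-17/3 342:-21/-21/2 405:-27/-23/4 539:-32/-25/6 562:-38/-28/7
201 378:-5/-22/-5 343:-15/-18/5 406:-21/-20/8 533:-27/-22/10 565:-31/-27/8 547:-37/-30/10
202 355:-5/-21/0 401:-12/-23/3 528:-19/-23/7 573:-24/-27/7 548:-29/-29/9 537:-31/-36/4
203 410:-6/-21/5 530:-13/-22/9 570:-18/-25/10 556:-21/-31/6 541:-26/-34/7 575:-30/-38/7
```

Measured, the open tips are about 47 mm behind the reported TCP, so I can go roughly 35 mm lower. I'll do it in stages and watch the force.

>>> {"name": "jog_arm", "arguments": {
  "plan": "0 0 0 0 0 0.5 0;0 0 0 0 0 0.5 0;0 0 0 0 0 0.5 0;0 0 0 0 0 0.5 0;0 0 0 0 0 0 0"
}}

```text
time_s: 11.07
position: [0.4485, -0.0208, -0.0008]
tool_rot: [[0.375, 0.927, -0.002], [0.927, -0.375, 0.001], [-0.0, -0.002, -1.0]]
ft_force: [-0.2, 0.1, -0.4]
grip_width: 0.0853
gripper_force: 0.0
```

>>> {"name": "jog_arm", "arguments": {
  "plan": "0 0 0 0 0 0.3 0;0 0 0 0 0 0.3 0;0 0 0 0 0 0.3 0;0 0 0 0 0 0.3 0;0 0 0 0 0 0.2 0;0 0 0 0 0 0 0"
}}

```text
time_s: 11.57
position: [0.4489, -0.0209, -0.0141]
tool_rot: [[0.375, 0.927, -0.001], [0.927, -0.375, 0.0], [-0.0, -0.001, -1.0]]
ft_force: [-0.2, -0.4, 0.1]
grip_width: 0.0852
gripper_force: 0.0
```

```bash
python3 - <<'E'
from h import *
im=imaging.get_image("scene"); P=cloud(im); s=env.observe(); p=np.array(s["position"]); R=np.array(s["tool_rot"]); g=im["pixels"].sum(-1)
Q=P.copy(); Q[...,:2]=(P[...,:2]-p[:2])@R[:2,:2]; Q*=1000  # tool x,y ; world z
print(p,s["ft_force"])
for v in range(196,212): print(v," ".join("%3d:%d/%d/%d"%(g[v,u],*Q[v,u]) for u in range(253,267,2)))
cv2.imwrite("pics/s7.png",cv2.resize(im["pixels"][160:220,208:288,::-1],(800,600),interpolation=cv2.INTER_CUBIC))
E
```

```text
[ 0.44898625 -0.02091695 -0.01384584] [ 0.23042933  0.09264754 -0.37445089]
196 355:-1/-17/45  66:11/-43/79  94:9/-49/83  85:11/-61/95 131:11/-70/103 141:-1/-63/88 126:-5/-67/89
197 371:1/-21/48 214:9/-40/71 109:9/-50/79  96:10/-59/89 127:10/-68/97 152:1/-66/89 192:-6/-65/83
198 363:0/-20/41 196:11/-43/70 103:11/-52/78  94:10/-59/85 108:12/-71/97 178:5/-71/92 183:-2/-70/86
199 330:2/-22/40 135:10/-41/63  93:11/-52/75  91:12/-63/85 117:11/-70/91 180:4/-70/85  84:0/-72/85
200 320:3/-23/37 195:9/-41/59 237:6/-46/61  80:11/-62/79  93:11/-70/87 110:5/-72/84 226:-35/-32/18
201 309:1/-21/30 194:11/-43/57 273:7/-47/58  85:4/-53/61  92:11/-70/83 276:-30/-29/14 489:-34/-32/14
202 306:1/-21/24 189:10/-42/52 222:5/-45/50 102:6/-56/61  83:-1/-54/54 533:-31/-27/7 551:-31/-37/16
203 283:0/-20/19 180:10/-42/46 234:5/-45/46  71:3/-52/52  72:-1/-54/49 609:-27/-32/10 581:-31/-36/11
204 270:0/-20/13 223:11/-43/44 230:6/-47/44  76:5/-55/51  73:-2/-53/43 588:-22/-38/14 605:-30/-38/8
205 374:0/-20/9 274:9/-41/36 204:4/-44/36  73:2/-51/41 247:-15/-38/15 571:-20/-41/13 627:-25/-44/13
206 426:5/-26/14 331:0/-28/12 282:6/-47/35 249:-8/-37/14 504:-17/-36/7 604:-18/-43/13 560:-24/-45/11
207 412:5/-27/10 388:3/-34/15 338:-1/-37/15 499:-5/-41/16 579:-12/-42/12 561:-18/-43/8 430:-25/-45/5
208 403:8/-30/11 400:2/-32/9 495:0/-39/14 571:-5/-41/12 553:-10/-44/10 457:-17/-45/7 421:-23/-47/5
209 379:13/-36/16 377:7/-38/14 567:1/-40/11 581:-5/-41/7 483:-9/-46/9 358:-18/-44/0 434:-23/-48/0
210 500:13/-38/13 500:10/-42/15 592:4/-45/13 529:-2/-45/8 425:-10/-44/1 380:-13/-50/5 433:-19/-52/2
211 564:16/-41/13 601:11/-44/12 528:5/-45/10 428:-1/-46/5 430:-7/-49/3 439:-15/-48/-2 459:-19/-53/0
```

View pics/s7.png

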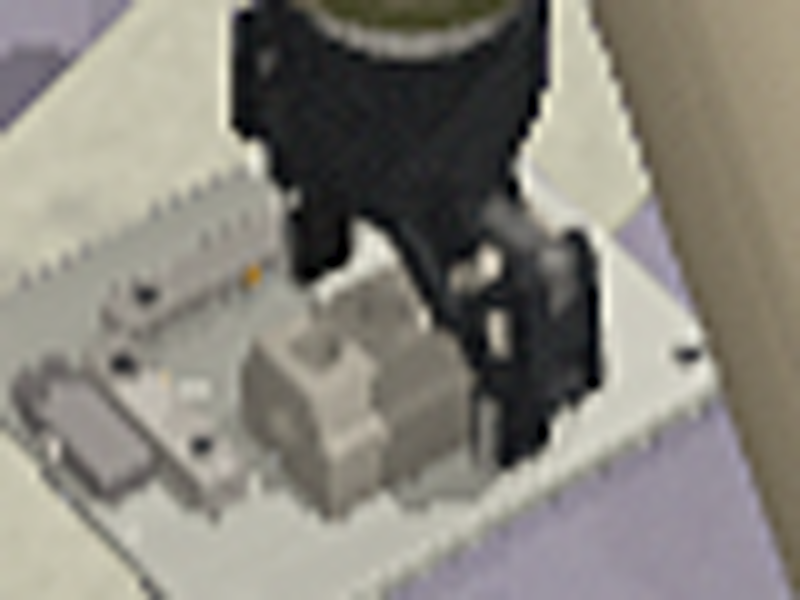

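The open tips are about 35 mm above the bench, beside the block's straight sides, and clear of the stops. I'll go down a touch more and close.

>>> {"name": "jog_arm", "arguments": {
  "plan": "0 0 0 0 0 0.2 0;0 0 0 0 0 0 255;0 0 0 0 0 0 255;0 0 0 0 0 0 255;0 0 0 0 0 0 255;0 0 0 0 0 0 255;0 0 0 0 0 0 255;0 0 0 0 0 0 255;0 0 0 0 0 0 255;0 0 0 0 0 0 255",
  "grip_force": 70
}}

```text
time_s: 12.45
position: [0.449, -0.0209, -0.0153]
tool_rot: [[0.375, 0.927, 0.0], [0.927, -0.375, -0.0], [0.0, 0.0, -1.0]]
ft_force: [-1.6, -0.1, 5.0]
grip_width: 0.0449
gripper_force: 73.0
```

>>> {"name": "jog_arm", "arguments": {
  "plan": "0 0 0 0 0 -0.2 255;0 0 0 0 0.5 0 255;0 0 0 0 0.7 0 255;0 0 0 0 0.7 0 255;0 0 0 0 0.7 0 255;0 0 0 0 0.6 0 255;0 0 0 0 0.2 0 255;0 0 0 0 0 0 255"
}}

```text
time_s: 13.12
position: [0.4812, -0.034, -0.0138]
tool_rot: [[0.375, 0.927, 0.0], [0.927, -0.375, -0.0], [0.0, 0.0, -1.0]]
ft_force: [-0.6, 0.2, -4.2]
grip_width: 0.0449
gripper_force: 72.2
```

```bash
python3 - <<'E'
from h import *
go(.496,-.028,-.015,-22)
im=imaging.get_image("scene"); P=cloud(im); s=env.observe(); p=np.array(s["position"]); R=np.array(s["tool_rot"])
Q=P.copy(); Q[...,:2]=(P[...,:2]-p[:2])@R[:2,:2]; Q*=1000; np.save("Q.npy",Q)
cv2.imwrite("pics/s8.png",cv2.resize(im["pixels"][160:220,208:288,::-1],(800,600),interpolation=cv2.INTER_CUBIC))
# end face of block (+tool x) and short stop
m=(abs(Q[...,1])<20)&(Q[...,2]>16)&(Q[...,2]<40)&(Q[...,0]>35)&(Q[...,0]<53); print("block end x",np.percentile(Q[m][:,0],[10,50,90]),m.sum())
i=m&(Q[...,2]<38); a=Q[i]; print("end slope deg",np.degrees(np.polyfit(a[:,1],a[:,0],1)[0]))
m=(abs(Q[...,1])<25)&(Q[...,2]>27)&(Q[...,2]<33)&(Q[...,0]>54)&(Q[...,0]<85); print("short stop top x",np.percentile(Q[m][:,0],[3,50,97]),m.sum())
E
```

```text
t 13.12 pos [ 0.4812 -0.034  -0.0138] yang -22.03 tilt z [ 3.e-04 -1.e-04 -1.e+00] q [-18.1  31.4 101.3  -0.   47.2   3.9] F [-0.6  0.2 -4.2] w 0.044876508602634445
rz -0.03 then shift cm [1.11 1.15 0.12]
block end x [42.97971268 45.88693044 47.3804598 ] 48
end slope deg 2.6669970888231416
short stop top x [60.19594903 70.21239662 82.80086045] 80
```

View pics/s8.png

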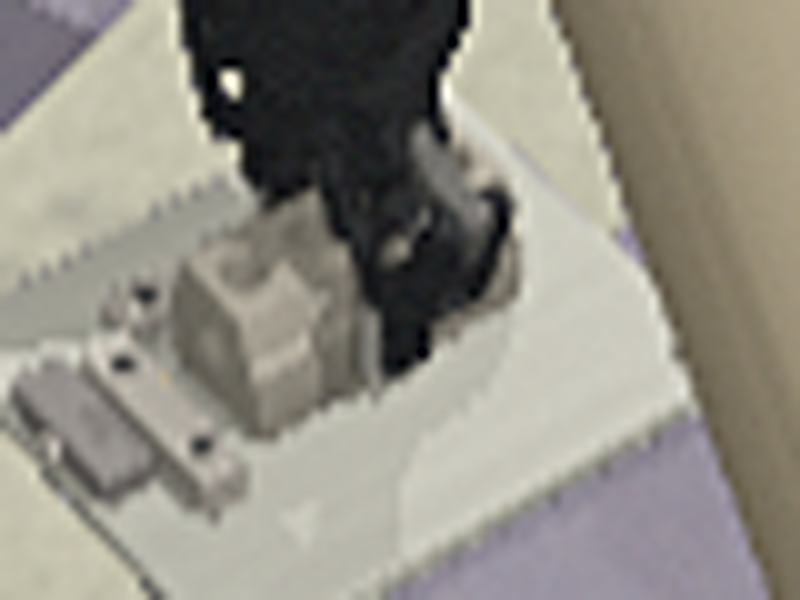

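The block is held level, with its end facing the short stop and its side facing the long one. I'll lower it to the plate and creep toward the long stop.

>>> {"name": "jog_arm", "arguments": {
  "plan": "0 0 0 0 0 0.06 255;0 0 0 0 0 0.06 255;0 0 0 0 0 0 255;0 0 0 0 0.2 0 255;0 0 0 0 0.2 0 255;0 0 0 0 0 0 255;0 0 0 0 0 0 255"
}}

```text
time_s: 13.75
position: [0.4841, -0.0351, -0.0149]
tool_rot: [[0.375, 0.927, -0.001], [0.927, -0.375, 0.0], [-0.0, -0.001, -1.0]]
ft_force: [-2.0, 1.1, -3.5]
grip_width: 0.045
gripper_force: 74.8
```

>>> {"name": "jog_arm", "arguments": {
  "plan": "0 0 0 0 0.1 0 255;0 0 0 0 0.1 0 255;0 0 0 0 0 0 255;0 0 0 0 0 0 255"
}}

```text
time_s: 14.08
position: [0.4841, -0.0351, -0.0149]
tool_rot: [[0.375, 0.927, -0.004], [0.927, -0.375, 0.001], [-0.0, -0.005, -1.0]]
ft_force: [-9.4, 3.1, 3.8]
grip_width: 0.0448
gripper_force: 83.3
```

>>> {"name": "jog_arm", "arguments": {
  "plan": "0 0 0 0 0.1 0 255;0 0 0 0 0.1 0 255;0 0 0 0 0 0 255;0 0 0 0 0 0 255"
}}

```text
time_s: 14.42
position: [0.484, -0.0351, -0.0149]
tool_rot: [[0.374, 0.927, -0.008], [0.927, -0.374, 0.003], [-0.001, -0.009, -1.0]]
ft_force: [-15.8, 5.7, 9.5]
grip_width: 0.0447
gripper_force: 91.3
```

The contact is rigid about 8 mm short of the expected seat, so a finger is probably touching the long stop. I'll back off and check the tip height.

>>> {"name": "jog_arm", "arguments": {
  "plan": "0 0 0 0 -0.2 0 255;0 0 0 0 -0.3 0 255;0 0 0 0 -0.3 0 255;0 0 0 0 -0.2 0 255;0 0 0 0 0 0 255;0 0 0 0 0 0 255"
}}

```text
time_s: 14.92
position: [0.479, -0.033, -0.0149]
tool_rot: [[0.375, 0.927, 0.0], [0.927, -0.375, -0.0], [0.0, 0.0, -1.0]]
ft_force: [0.0, 0.1, -5.6]
grip_width: 0.045
gripper_force: 72.4
```

```bash
python3 - <<'E'
from h import *
Q=np.load("Q.npy"); g=cv2.imread("pics/s8.png"); g=cv2.resize(g,(80,60),interpolation=cv2.INTER_AREA).astype(int).sum(-1)
for v in range(190,201): print(v," ".join("%3d:%d/%d/%d"%(g[v-160,u-208],*Q[v,u]) for u in range(240,256,2)))
s=Q[(abs(Q[...,0]-45)<15)&(Q[...,1]>25)&(Q[...,1]<60)&(Q[...,2]>17)&(Q[...,2]<27)]; print(len(s),np.percentile(s[:,1],[5,50,95]) if len(s) else 0)
go(.484,-.0351,-.0149,-22)
E
```

```text
190 401:19/-15/54 339:11/-15/49 226:10/-24/56  88:10/-33/63  99:9/-42/71  82:11/-53/83 144:2/-51/75 179:-30/-18/23
191 335:18/-14/48 358:13/-18/48 322:9/-22/49 108:4/-26/49 102:14/-48/76  88:10/-53/77 187:0/-48/67 298:-29/-20/20
192 342:20/-17/48 376:13/-18/44 344:9/-21/44 120:6/-27/47  85:12/-45/67  90:8/-50/69 311:-20/-21/23 421:-27/-22/19
193 363:21/-18/44 342:13/-18/39 339:9/-22/40 112:6/-28/44  93:1/-30/42  53:-4/-32/40 377:-20/-21/19 517:-28/-21/13
194 339:21/-19/41 315:14/-19/37 337:11/-25/39 137:6/-27/38  90:3/-33/41  70:-5/-31/34 506:-19/-23/16 550:-27/-23/11
195 304:23/-22/41 302:14/-19/32 338:10/-23/33 126:5/-26/33  68:2/-33/36 100:-4/-32/31 579:-20/-22/11 553:-23/-27/13
196 310:21/-18/31 295:15/-20/29 333:9/-21/26 127:6/-27/29  69:3/-33/33 444:-11/-23/13 564:-16/-27/14 552:-22/-29/11
197 311:21/-18/26 292:14/-18/22 308:8/-20/20 221:6/-27/25 307:-4/-22/13 579:-10/-25/11 555:-14/-29/12 554:-19/-33/12
198 300:23/-20/26 286:16/-21/21 321:6/-17/11 365:1/-20/10 512:-1/-26/13 566:-8/-27/10 551:-10/-35/15 543:-17/-35/11
199 281:22/-19/20 310:15/-20/16 472:8/-20/11 498:3/-23/9 568:1/-30/15 557:-5/-31/10 550:-11/-34/9 544:-14/-39/12
200 318:20/-16/11 491:17/-22/14 560:9/-22/8 553:6/-27/11 560:3/-33/14 547:-1/-37/14 547:-6/-40/15 543:-11/-44/14
32 [35.67718043 41.92335255 50.04417202]
t 14.92 pos [ 0.479  -0.033  -0.0149] yang -22.02 tilt z [ 4.e-04 -1.e-04 -1.e+00] q [-18.1  31.4 101.7   0.   46.9   3.9] F [ 0.   0.1 -5.6] w 0.045039211088834546
rz -0.02 then shift cm [-0.    0.54  0.01]
```

The pad tips are at about z = 20–22 mm, level with the top of the long stop. I'll set the block down and regrip 6 mm higher, still below the shoulder.

>>> {"name": "jog_arm", "arguments": {
  "plan": "0 0 0 0 0 0.04 255;0 0 0 0 0 0 0;0 0 0 0 0 0 0;0 0 0 0 0 0 0;0 0 0 0 0 0 0;0 0 0 0 0 0 0;0 0 0 0 0 -0.3 0;0 0 0 0 0 -0.3 0;0 0 0 0 0 0 0;0 0 0 0 0 0 255"
}}

```text
time_s: 15.75
position: [0.4791, -0.0331, -0.0088]
tool_rot: [[0.375, 0.927, 0.001], [0.927, -0.375, -0.0], [0.0, 0.001, -1.0]]
ft_force: [0.7, 0.5, 0.2]
grip_width: 0.0757
gripper_force: 0.0
```

>>> {"name": "jog_arm", "arguments": {
  "plan": "0 0 0 0 0 0 255;0 0 0 0 0 0 255;0 0 0 0 0 0 255;0 0 0 0 0 0 255;0 0 0 0 0 0 255;0 0 0 0 0 0 255;0 0 0 0 0 0 255;0 0 0 0 0 0 255;0 0 0 0 0 0 255;0 0 0 0 0 0 255",
  "grip_force": 70
}}

```text
time_s: 16.58
position: [0.4789, -0.033, -0.0089]
tool_rot: [[0.375, 0.927, 0.0], [0.927, -0.375, -0.0], [-0.0, 0.001, -1.0]]
ft_force: [-1.2, 0.0, 6.2]
grip_width: 0.0447
gripper_force: 72.7
```

>>> {"name": "jog_arm", "arguments": {
  "plan": "0 0 0 0 0 -0.1 255;0 0 0 0 0.3 0 255;0 0 0 0 0.3 0 255;0 0 0 0 0.1 0 255;0 0 0 0 0 0 255;0 0 0 0 0 0 255"
}}

```text
time_s: 17.08
position: [0.4851, -0.0355, -0.0085]
tool_rot: [[0.375, 0.927, -0.001], [0.927, -0.375, 0.0], [-0.0, -0.001, -1.0]]
ft_force: [-0.2, -0.5, -4.6]
grip_width: 0.044
gripper_force: 72.1
```

>>> {"name": "jog_arm", "arguments": {
  "plan": "0 0 0 0 0.1 0 255;0 0 0 0 0.1 0 255;0 0 0 0 0.1 0 255;0 0 0 0 0 0 255;0 0 0 0 0 0 255"
}}

```text
time_s: 17.5
position: [0.4876, -0.0365, -0.0084]
tool_rot: [[0.375, 0.927, -0.001], [0.927, -0.375, 0.0], [-0.0, -0.001, -1.0]]
ft_force: [-2.0, 0.8, -4.0]
grip_width: 0.0443
gripper_force: 72.1
```

>>> {"name": "jog_arm", "arguments": {
  "plan": "0 0 0 0 0.1 0 255;0 0 0 0 0.1 0 255;0 0 0 0 0 0 255;0 0 0 0 0 0 255"
}}

```text
time_s: 17.83
position: [0.4897, -0.0374, -0.0084]
tool_rot: [[0.375, 0.927, -0.001], [0.927, -0.375, 0.0], [-0.0, -0.001, -1.0]]
ft_force: [-2.2, 0.9, -4.5]
grip_width: 0.0447
gripper_force: 72.1
```

>>> {"name": "jog_arm", "arguments": {
  "plan": "0 0 0 0 0 0.05 255;0 0 0 0 0.1 0 255;0 0 0 0 0 0 255;0 0 0 0 0 0 255"
}}

```text
time_s: 18.17
position: [0.4901, -0.0375, -0.0088]
tool_rot: [[0.375, 0.927, -0.002], [0.927, -0.375, 0.0], [-0.0, -0.002, -1.0]]
ft_force: [-4.3, 3.2, -2.5]
grip_width: 0.0447
gripper_force: 72.4
```

>>> {"name": "jog_arm", "arguments": {
  "plan": "0 0 0 0 0.1 0 255;0 0 0 0 0 0 255;0 0 0 0 0 0 255"
}}

```text
time_s: 18.42
position: [0.49, -0.0375, -0.0088]
tool_rot: [[0.374, 0.927, -0.004], [0.927, -0.374, 0.001], [-0.0, -0.004, -1.0]]
ft_force: [-8.9, 3.3, 1.9]
grip_width: 0.0444
gripper_force: 72.8
```

>>> {"name": "jog_arm", "arguments": {
  "plan": "0 0 0 0 0.1 0 255;0 0 0 0 0 0 255;0 0 0 0 0 0 255"
}}

```text
time_s: 18.67
position: [0.49, -0.0375, -0.0088]
tool_rot: [[0.374, 0.927, -0.006], [0.927, -0.374, 0.002], [-0.001, -0.006, -1.0]]
ft_force: [-12.1, 3.8, 6.1]
grip_width: 0.0445
gripper_force: 73.2
```

The side plunger is in, with a springy 2 N followed by rigid contact. I'll ease the side push a little and advance toward the short stop.

>>> {"name": "jog_arm", "arguments": {
  "plan": "0 0 0 0 -0.15 0 255;0 0 0 0.2 0 0 255;0 0 0 0.2 0 0 255;0 0 0 0.1 0 0 255;0 0 0 0 0 0 255;0 0 0 0 0 0 255"
}}

```text
time_s: 19.17
position: [0.4917, -0.0335, -0.0088]
tool_rot: [[0.374, 0.927, -0.003], [0.927, -0.374, -0.0], [-0.001, -0.003, -1.0]]
ft_force: [-8.8, -2.7, 0.2]
grip_width: 0.0446
gripper_force: 72.7
```

>>> {"name": "jog_arm", "arguments": {
  "plan": "0 0 0 0.1 0 0 255;0 0 0 0.1 0 0 255;0 0 0 0 0 0 255;0 0 0 0 0 0 255"
}}

```text
time_s: 19.5
position: [0.4923, -0.0317, -0.0088]
tool_rot: [[0.374, 0.927, -0.003], [0.927, -0.374, -0.0], [-0.002, -0.003, -1.0]]
ft_force: [-9.6, -2.6, 0.8]
grip_width: 0.0449
gripper_force: 72.8
```

>>> {"name": "jog_arm", "arguments": {
  "plan": "0 0 0 0.1 0 0 255;0 0 0 0.1 0 0 255;0 0 0 0 0 0 255;0 0 0 0 0 0 255"
}}

```text
time_s: 19.83
position: [0.4931, -0.0299, -0.0088]
tool_rot: [[0.374, 0.927, -0.003], [0.927, -0.374, -0.0], [-0.001, -0.003, -1.0]]
ft_force: [-9.6, -2.2, 0.2]
grip_width: 0.0446
gripper_force: 72.7
```

>>> {"name": "jog_arm", "arguments": {
  "plan": "0 0 0 0.1 0 0 255;0 0 0 0.1 0 0 255;0 0 0 0 0 0 255;0 0 0 0 0 0 255"
}}

```text
time_s: 20.17
position: [0.4938, -0.0282, -0.0088]
tool_rot: [[0.374, 0.927, -0.004], [0.927, -0.374, -0.001], [-0.002, -0.003, -1.0]]
ft_force: [-9.4, -4.2, 0.2]
grip_width: 0.0446
gripper_force: 72.8
```

>>> {"name": "jog_arm", "arguments": {
  "plan": "0 0 0 0.1 0 0 255;0 0 0 0.1 0 0 255;0 0 0 0 0 0 255;0 0 0 0 0 0 255"
}}

```text
time_s: 20.5
position: [0.4945, -0.0265, -0.0088]
tool_rot: [[0.374, 0.927, -0.004], [0.927, -0.374, -0.001], [-0.002, -0.003, -1.0]]
ft_force: [-10.0, -5.2, 1.5]
grip_width: 0.0447
gripper_force: 72.9
```

>>> {"name": "jog_arm", "arguments": {
  "plan": "0 0 0 0.1 0 0 255;0 0 0 0 0 0 255;0 0 0 0 0 0 255"
}}

```text
time_s: 20.75
position: [0.4948, -0.0256, -0.0088]
tool_rot: [[0.374, 0.927, -0.004], [0.927, -0.374, -0.001], [-0.002, -0.003, -1.0]]
ft_force: [-11.2, -5.6, 1.1]
grip_width: 0.0444
gripper_force: 72.9
```

>>> {"name": "jog_arm", "arguments": {
  "plan": "0 0 0 0.1 0 0 255;0 0 0 0 0 0 255;0 0 0 0 0 0 255"
}}

```text
time_s: 21.0
position: [0.4949, -0.0256, -0.0088]
tool_rot: [[0.374, 0.928, -0.005], [0.928, -0.374, -0.002], [-0.004, -0.003, -1.0]]
ft_force: [-13.9, -11.9, 2.2]
grip_width: 0.0445
gripper_force: 72.8
```

>>> {"name": "jog_arm", "arguments": {
  "plan": "0 0 0 0.1 0 0 255;0 0 0 0 0 0 255;0 0 0 0 0 0 255"
}}

```text
time_s: 21.25
position: [0.4949, -0.0256, -0.0087]
tool_rot: [[0.373, 0.928, -0.005], [0.928, -0.373, -0.004], [-0.006, -0.004, -1.0]]
ft_force: [-15.9, -17.3, 3.5]
grip_width: 0.0446
gripper_force: 73.0
```

```bash
python3 - <<'E'
from h import *
s=env.observe(); R=np.array(s["tool_rot"]); print(R.T@s["ft_force"],R.T@s["wrist_torque"],s["position"])
go(.496,-.028,-.0089,-22)
E
```

```text
[-21.95394682  -8.30390925  -3.3922849 ] [ 1.35600221 -3.52545835 -0.19399527] [ 0.49488385 -0.02561327 -0.00872982]
t 21.25 pos [ 0.4949 -0.0256 -0.0087] yang -21.92 tilt z [-0.0055 -0.0039 -1.    ] q [-16.5  31.9  98.7  -0.4  49.6   5.7] F [-15.9 -17.3   3.5] w 0.04457531339445369
rz 0.08 then shift cm [-0.18  0.19  0.02]
```

Both stops now answer rigidly. I'll ease the end push, add a little side push, and test squareness with a small twist.

>>> {"name": "jog_arm", "arguments": {
  "plan": "0 0 0 -0.1 0.05 0 255;0 0 0.6 0 0 0 255;0 0 0 0 0 0 255;0 0 0 0 0 0 255"
}}

```text
time_s: 21.58
position: [0.4946, -0.0256, -0.0088]
tool_rot: [[0.382, 0.924, -0.006], [0.924, -0.382, -0.002], [-0.005, -0.005, -1.0]]
ft_force: [-16.2, -10.9, 3.0]
grip_width: 0.0445
gripper_force: 73.2
```

```bash
cat > q.py <<'E'
from h import *
s=env.observe(); R=np.array(s["tool_rot"]); print((R.T@s["ft_force"]).round(1),(R.T@s["wrist_torque"]).round(2),np.array(s["position"]).round(5),np.degrees(np.arctan2(R[1,1],R[0,1])).round(3),R[:,2].round(4))
E
python3 q.py
```

```text
[-16.3 -10.8  -2.9] [ 1.59 -2.48 -0.76] [ 0.49458 -0.02559 -0.0088 ] -22.454 [-0.0062 -0.0024 -1.    ]
```

>>> {"name": "jog_arm", "arguments": {
  "plan": "0 0 -1.2 0 0 0 255;0 0 0 0 0 0 255;0 0 0 0 0 0 255"
}}

```text
time_s: 21.83
position: [0.4948, -0.0255, -0.0087]
tool_rot: [[0.366, 0.931, -0.006], [0.931, -0.366, -0.001], [-0.003, -0.005, -1.0]]
ft_force: [-14.9, -11.4, 4.7]
grip_width: 0.0447
gripper_force: 73.2
```

```bash
python3 q.py
```

```text
[-16.   -9.8  -4.6] [ 1.63 -2.47  0.59] [ 0.49481 -0.02554 -0.00874] -21.468 [-0.0055 -0.0014 -1.    ]
```

Yaw torque crosses zero near −21.9°, which is square to the stops, so I'll return there.

>>> {"name": "jog_arm", "arguments": {
  "plan": "0 0 0.5 0 0.05 0 255;0 0 0 0 0 0 255;0 0 0 0 0 0 255;0 0 0 0 0 0 255"
}}

```text
time_s: 22.17
position: [0.4948, -0.0255, -0.0088]
tool_rot: [[0.372, 0.928, -0.007], [0.928, -0.372, -0.002], [-0.004, -0.006, -1.0]]
ft_force: [-17.0, -9.7, 5.5]
grip_width: 0.0446
gripper_force: 73.3
```

```bash
python3 q.py; python3 - <<'E'
from h import *
im=imaging.get_image("scene"); P=cloud(im)
cv2.imwrite("pics/s9.png",cv2.resize(im["pixels"][150:215,200:285,::-1],(785,600),interpolation=cv2.INTER_CUBIC))
E
python3 q.py
```

```text
[-15.4 -12.2  -5.4] [ 1.9  -2.4  -0.26] [ 0.49479 -0.02555 -0.0088 ] -21.824 [-0.0067 -0.0017 -1.    ]
[-14.2 -12.   -5.6] [ 1.84 -2.31 -0.34] [ 0.49478 -0.02554 -0.00878] -21.827 [-0.0067 -0.0017 -1.    ]
```

View pics/s9.png

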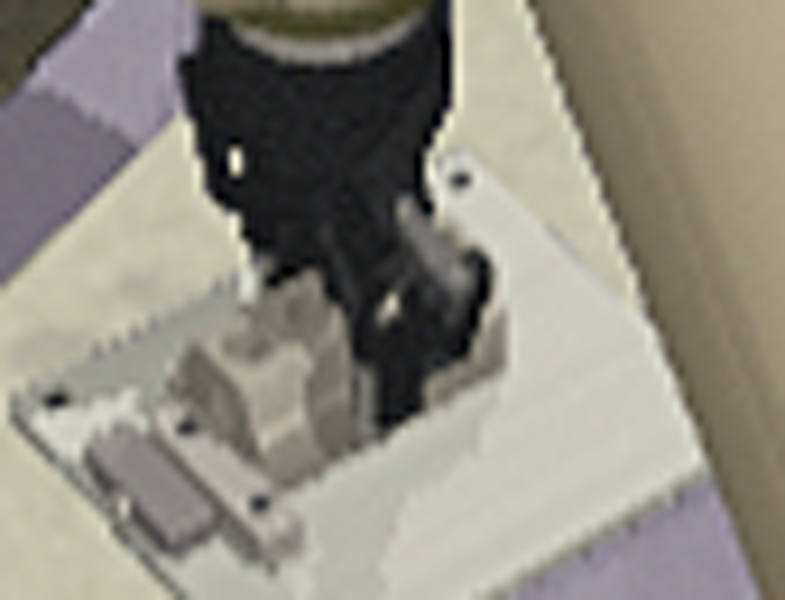

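The block stands in the corner, its end on the short stop at crop (250,470), and the force readings show contact on both sides. I'll take out the roughly 0.4° of compliance tilt, then check.

>>> {"name": "jog_arm", "arguments": {
  "plan": "-0.3 0.2 0.1 0.02 0.03 0 255;0 0 0 0 0 0 255;0 0 0 0 0 0 255;0 0 0 0 0 0 255"
}}

```text
time_s: 22.55
position: [0.495, -0.0255, -0.0089]
tool_rot: [[0.373, 0.928, -0.001], [0.928, -0.373, -0.0], [-0.001, -0.001, -1.0]]
ft_force: [-15.7, -10.4, 5.5]
grip_width: 0.0444
gripper_force: 73.3
```

```bash
python3 q.py
```

```text
[-15.5 -10.7  -5.5] [ 2.03 -2.49 -0.42] [ 0.49498 -0.02549 -0.0089 ] -21.908 [-1.e-03 -4.e-04 -1.e+00]
```

>>> {"name": "jog_arm", "arguments": {
  "plan": "0 0 -0.25 0 0.03 0 255;0 0 0 0 0 0 255;0 0 0 0 0 0 255;0 0 0 0 0 0 255"
}}

```text
time_s: 22.88
position: [0.495, -0.0255, -0.0089]
tool_rot: [[0.37, 0.929, -0.001], [0.929, -0.37, 0.0], [-0.001, -0.001, -1.0]]
ft_force: [-18.0, -10.3, 6.3]
grip_width: 0.0445
gripper_force: 73.4
```

```bash
python3 q.py
```

```text
[-16.2 -12.9  -6.3] [ 2.04 -2.52  0.06] [ 0.49501 -0.02549 -0.00888] -21.718 [-0.0015  0.     -1.    ]
```

Twist moment is now about zero, and the block is level and pressed with roughly 16 N on the end and 13 N on the side. Handing in.

```bash
python3 -c "
from rig import job
print(job.close_job())"
```

```text
the job is handed in; nothing more can be done
None
```

I handed the job in with the bored block flat in the corner, still gripped (about 73 N) and pressed at about 13 N on the long stop and 16 N on the short stop; the long-side contact was hidden from the cameras and the plungers could not be read, so both rest on the force readings.

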